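# Load the pipe offcut into the lathe chute

### The arm

A 6-joint arm with a two-finger parallel gripper is mounted at the origin on the work surface. World frame = base frame: x ahead of the robot, y to its left, z up, the work surface at z = 0. Lengths are in m, angles in rad, forces in N, time in s.
With the tool pointing down it reaches from about 0.375 to 0.975 m from the base axis. Payload 3.8 kg.
Tool frame: the origin (TCP) lies midway between the tips of the shut fingers; the grasp point (between the pads) lies 19 mm behind it; z points along the fingers, y is the direction in which the jaws open and shut (so a half turn about z gives the same grasp; the last joint's range is limited). The gripper opens to 85 mm and grips with 20 to 120 N. Pads are 22 mm wide; open, the fingers measure 114 mm over their backs; the gripper's body (76 mm by 85 mm) begins 54 mm behind the grasp point. The pads swing forward as they close: fully open they stand 13 mm farther back than shut.
Start: joints at [-1.354, 0.264, 1.604, -0, 1.274, -0.037], TCP at [0.169, -0.653, 0.231] pointing down, gripper open.
Joint ranges: [-2.63, 2.63], [-0.94, 2.18], [0.31, 2.57], [-1.31, 4.45], [0, 2.66], [-2.55, 2.55]. Speed limits (rad/s): [2.57, 2.57, 3.14, 3.14, 3.14, 3.14].

### API

Orientations are given as a rotation vector (axis times angle).
In Python, from workcell import bot gives the robot as it stands.
- The arm moves only by the tool drive_tool, never from a script. Its argument "deltas" is a list of rows, each an object with "hand": the opening, from 0 (shut) to 1 (fully open); "offset": the shift along the world's x, y, z in cm, a list of three; "angular": the turn, a rotation vector about the world's x, y, z in degrees, a list of three. A call has 1 to 8 rows; each row is the pose to reach, as a shift and turn from the pose commanded when the call began; what a row does not reach only later rows make up. A row lasts 1/8 s, in which the tool goes at most 62.5 mm and 10.7 degrees, less where a joint would pass 70% of its speed; a pose out of reach is approached as far as the arm can. A call with a gripper value outside its range is refused whole. The fingers move at their own pace and stop on an object; "force" is the grip in N (left out, the last holds). Time passes only in rows, so rows that repeat a pose let the fingers close. It gives the time, the measured TCP pose, the force and the opening at its end, in the units of the state.
- bot.read_state(): the state, without advancing time (a new reading comes with each control period).
- bot.read_camera(name): name is "side" or "top"; returns a dict with "frame" (480x640x3 uint8, blue, green, red), "mtx" (3x3 intrinsics, pixels), "R" (3x3) and "t" (3): a world point X has camera coordinates R X + t. Camera axes: x right, y down, z forward; pixel columns grow to the right and rows downward; lengths in m; the calibration is good to about 2 mm. A picture is of the moment at which its call begins. There is no depth.
- bot.finish_job(): hands the job in, once; it reports no verdict.
The state is a dict: "time": time; "q": joint angles; "joint_vel": joint speeds; "joint_torque": joint torques, N m; "tool_pos": TCP position; "tcp_rot": TCP orientation; "wrist_force": force on the tool from outside, world axes, zero at the start; "torque": the same for the moment, N m; "width": opening from 0.0 (shut) to 1.0 (fully open).
Only numpy, scipy, OpenCV 4.12 (cv2) and the standard library are available. Lean on these libraries where they do the work, as an engineer would, in place of code of your own. Each camera call takes 0.05 s, during which the arm holds its last target. There are 200 camera calls.

### The job

Two round parts wait at the low end of the two-lane loading chute. With closed fingertips, push only the smooth pipe offcut gently and steadily up its lane and over the crest, so that it lies against the end stop and cannot roll back; do not squeeze, lift or flick it. Leave the grooved pulley in the other lane and everything else on the bench alone.

Things in the scene. Friction and masses are not known exactly. Their poses are not given: they have to be found in the camera images.
- chute: Fixed loading chute: plywood base 300 x 152 mm, two open aluminium lanes side by side. Origin on the bench under the middle of the lanes (base x -130 to +170 mm); x uphill (level), y across to the left, z up. Lane centre lines y = +31 and -31 mm, 44 mm wide. Floor climbs 10 degrees to a crest at x 85, z 55 mm, then dips 9 degrees for 64 mm to a dark steel end stop 28 mm high.
- deck: The sloped lane floors, fixed in the chute. Origin on the floor at the crest, midway between the lanes; x uphill along the slope, y as the chute's, z square to the floor. Floor from x -190 mm to 0 at z 0; rails 12 mm high; a lip 10 mm high closes the low end at x -190 mm. A 60 mm part resting there has its centre at x -168, z 30 mm.
- seat_left (a point): Where the centre of a 60 mm part lies when it rests against the end stop in the lane at y = +31 mm. Pushed past the crest, a part rolls down the dip to here by itself and stays; released short of the crest, it rolls back to the low end.
- seat_right (a point): The same in the lane at y = -31 mm
- pipe: The part to push: smooth hollow steel pipe offcut, outside diameter 60 mm, 40 mm long, wall 3 mm, 0.12 to 0.22 kg, starting at the low end of either lane. Origin at its centre; y along its axis, which lies across the lane (it turns about y as it rolls). Pushing takes less than 15 N.
- pulley: To be left alone: solid steel pulley, also 60 mm diameter and 40 mm long, with three V grooves round its rim, starting at the low end of the other lane. Origin at its centre; y along its axis.
- oil_bottle: Bystander: white oil bottle, 48 mm diameter, 130 mm high, standing. Origin under its middle.
- spanner: Bystander: open-ended spanner 170 mm long, lying flat. Origin under its middle, x along it.
- brass_bush: Bystander: flanged brass bush, 52 mm diameter, 35 mm high, standing. Origin under its middle.
Not all that is in view belongs to the job. What is shaped like the pipe but red or turquoise is not meant.

How it is judged:
At the end, for the whole second after the job is handed in: The pipe offcut rests against the end stop beyond the crest (centre within 8 mm of its seat, still, axis across the lane within 0.2 rad); the pulley is still at the low end ((distance between pipe and seat_left below 0.008 m or distance between pipe and seat_right below 0.008 m) and linear speed of pipe below 0.02 m/s and angle between the y axis of pipe and the y axis of chute, either way round below 0.2 rad and x of pulley in the frame of deck below -0.155 m); the robot touches nothing.
It fails at once if the pipe offcut is lifted more than 10 mm off the lane (z of pipe in the frame of deck above 0.04 m).
It fails at once if the pipe offcut is squeezed or rammed (fingers press on it with more than 30 N) (contact force between the fingers and pipe above 30 N).
It fails at once if the pipe offcut is flicked (faster than 0.5 m/s) (linear speed of pipe above 0.5 m/s).
It fails at once if the pulley is moved more than 12 mm (distance of pulley from where it was at the start of the episode above 0.012 m).
It fails at once if a bystander is moved more than 15 mm (distance of any of oil_bottle, spanner, brass_bush from where it was at the start of the episode above 0.015 m).
It also fails if it takes over 45 s, if anything falls off the work surface, if the arm or the gripper's body presses on something with over 40 N, if the wrist force passes 120 N, or if a joint passes its speed limit or range.

## Working session

There is one attempt and no reset: what is moved stays moved. The work goes in short steps, Python scripts to look and compute and a tool call to move; the robot and the scene stay as the last step left them, time stands still between calls to the robot, and variables do not carry over. Pictures are saved under pics/ and viewed, about 8 in all and at most 12, crops included, and the job is handed in when it is done.

Besides the shell and the picture viewer there is one more tool, called as name([rows], argument=value, ...), one row to a line, values as JSON. drive_tool: Moves the arm, as the interface text tells. Its arguments: {"type":"object","properties":{"deltas":{"type":"array"},"force":{"type":"number"}},"required":["deltas"]}

```bash
mkdir -p pics; python3 - <<'E'
from workcell import bot
import cv2,pickle
d={}
for n in("top","side"):
    c=bot.read_camera(n);d[n]=c;cv2.imwrite(f"pics/{n}0.png",c["frame"]);print(n,c["mtx"].tolist(),c["R"].tolist(),c["t"].tolist())
pickle.dump(d,open("cam0.pkl","wb"))
print(bot.read_state())
E
```

```text
top [[534.23233473363, 0.0, 313.2661909339245], [0.0, 534.23233473363, 241.74938059304694], [0.0, 0.0, 1.0]] [[-0.12605851920366265, -0.9920093681564831, 0.005163644638764826], [-0.9712766500943636, 0.12236163820334064, -0.20408159759681133], [0.20181902466727925, -0.030741551456789033, -0.9789402628845022]] [0.06807508703190711, 0.5974885905370401, 1.1037550960530325]
side [[597.9212070895427, 0.0, 326.6704775602836], [0.0, 597.9212070895427, 245.72560984133406], [0.0, 0.0, 1.0]] [[-0.9232236674633563, -0.38411063820930463, 0.010820233359367756], [-0.19600000638979975, 0.44649948830925135, -0.8730533800603347], [0.3305178623474213, -0.8081443092381568, -0.48750458266079266]] [0.551048005688112, 0.18961662156209294, 1.1528398498807848]
{'time': 0.1, 'q': array([-1.35393475e+00,  2.64695735e-01,  1.60523216e+00, -2.95753621e-05,
        1.27364144e+00, -3.69046689e-02]), 'joint_vel': array([ 0.00089114, -0.00333273, -0.00411347,  0.00140466,  0.00122132,
        0.0005648 ]), 'joint_torque': array([ 6.34952357e-04, -5.16709971e+01, -3.68589556e+01, -1.12760240e-04,
        6.27365152e-03,  3.37112021e-05]), 'tool_pos': array([ 0.16930825, -0.65276396,  0.23007725]), 'tcp_rot': array([-3.11438572e+00, -3.97311099e-01,  3.23028813e-04]), 'wrist_force': array([-1.05524157, -0.16905328, -0.5836994 ]), 'torque': array([ 0.00684209,  0.01182494, -0.01290588]), 'width': 1.0033554920814538}
```

View pics/top0.png

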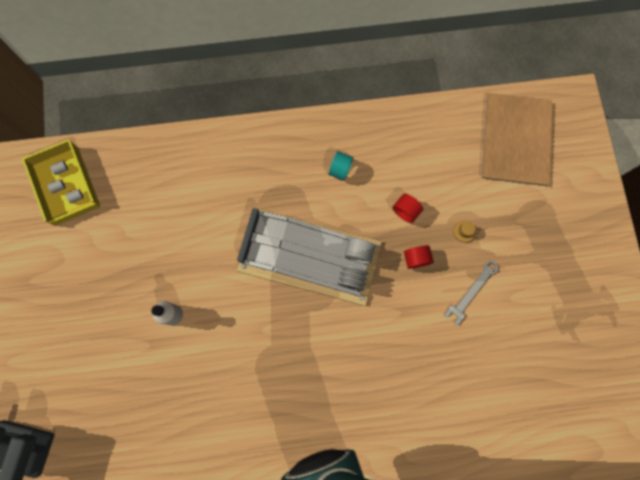

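View pics/side0.png

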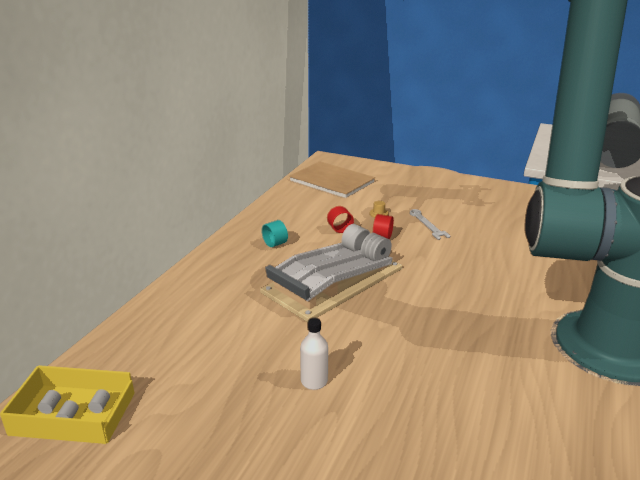

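The top view shows the chute with its end stop on the left (250,235) and its low end on the right (375,265). There are two grey round parts at the low end:
- (358,248), far lane: it looks smooth.
- (352,275), near lane: it looks grooved.

The red rings at (407,208) and (418,257), the turquoise ring at (341,165) and the small grey parts in the yellow tray are decoys. I'll confirm in one enlarged crop.

```bash
python3 - <<'E'
import cv2,pickle,numpy as np
d=pickle.load(open("cam0.pkl","rb"))
a=cv2.resize(d["top"]["frame"][190:315,225:445],None,fx=3.6,fy=3.6,interpolation=cv2.INTER_CUBIC) # 792x450
cv2.imwrite("pics/topc.png",a)
b=cv2.resize(d["side"]["frame"][195:325,255:410],None,fx=4.5,fy=4.5,interpolation=cv2.INTER_CUBIC)
cv2.imwrite("pics/sidec.png",b)
E
```

```text
(no output)
```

View pics/topc.png

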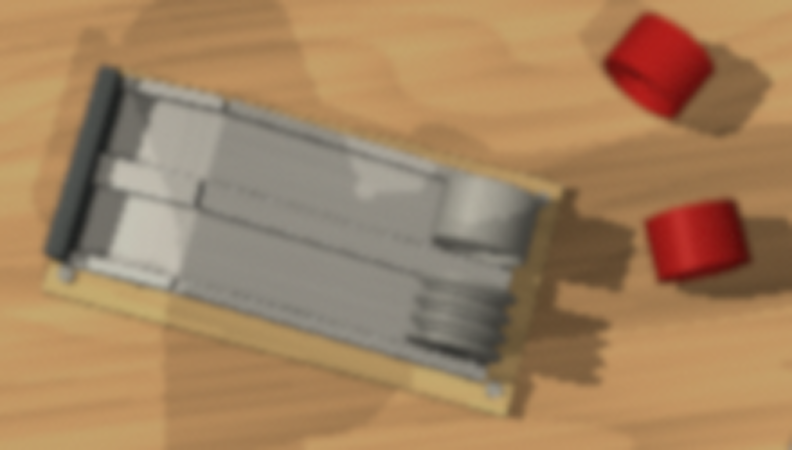

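View pics/sidec.png

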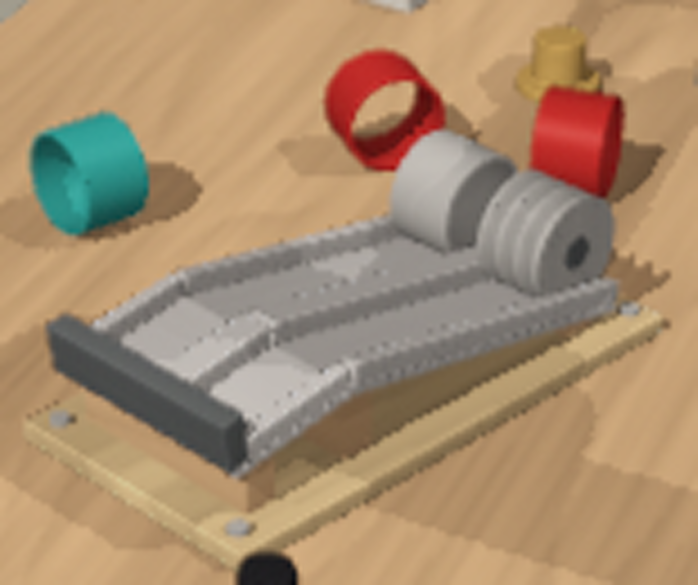

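The crops confirm it. The far-lane part (top about (358,248), side about (354,238)) is smooth and is the pipe. The near-lane part at (352,275) has three grooves and is the pulley. Next I triangulate the rail kinks at the crest and the base corners to get the chute pose.

```bash
cat > h.py <<'E'
import numpy as np,cv2,pickle
d=pickle.load(open("cam0.pkl","rb"))
P={n:c["mtx"]@np.c_[c["R"],c["t"]] for n,c in d.items()}
def proj(n,X): p=P[n]@np.r_[X,1]; return p[:2]/p[2]
def tri(a,b):
    X=cv2.triangulatePoints(P["top"],P["side"],np.float64(a).reshape(2,1),np.float64(b).reshape(2,1))[:,0]; return X[:3]/X[3]
T=lambda u,v:((u+.5)/3.6-.5+225,(v+.5)/3.6-.5+190)
S=lambda u,v:((u+.5)/4.5-.5+255,(v+.5)/4.5-.5+195)
def chute(p,X):
    c,s=np.cos(p[2]),np.sin(p[2]); return np.array([p[0]+c*X[0]-s*X[1],p[1]+s*X[0]+c*X[1],X[2]])
E
python3 - <<'E'
from h import *
from scipy.optimize import least_squares
cor={"far":(T(225,103),S(185,272)),"mid":(T(200,188),S(270,318)),"near":(T(175,285),S(352,365)),
"lowN":(T(510,413),S(663,318)),"hiN":(T(45,290),S(245,555))}
X={k:tri(*v) for k,v in cor.items()}
for k in X: print(k,X[k].round(4),(proj("top",X[k])-cor[k][0]).round(1),(proj("side",X[k])-cor[k][1]).round(1))
M={"far":(.085,-.054,.067),"mid":(.085,0,.067),"near":(.085,.054,.067),"lowN":(-.13,.076,.012),"hiN":(.17,.076,.012)}
f=lambda p:np.concatenate([np.r_[proj("top",chute(p,M[k]))-cor[k][0],proj("side",chute(p,M[k]))-cor[k][1]] for k in M])
r=least_squares(f,[.5,0,1.4],loss="soft_l1"); print(r.x,f(r.x).round(1))
p=r.x
a=np.radians(10)
def deck(x,y,z): return chute(p,(.085+x*np.cos(a)-z*np.sin(a),y,.055+x*np.sin(a)+z*np.cos(a)))
for n,y in("pipe",-.031),("pulley",.031):
    C=deck(-.168,y,.03); print(n,C,proj("top",C),proj("side",C))
print("seat",chute(p,(.085+.064*np.cos(.157)-.03,-.031,.08)))
np.save("p.npy",p)
# reds on plane z~.03
c=d["top"]
hsv=cv2.cvtColor(c["frame"],cv2.COLOR_BGR2HSV)
m=((hsv[...,0]<6)|(hsv[...,0]>174))&(hsv[...,1]>150)
n,_,st,ce=cv2.connectedComponentsWithStats(m.astype(np.uint8))
for i in range(1,n):
    if st[i,4]>100:
        for uv in(ce[i],st[i,:2],st[i,:2]+st[i,2:4]):
            H=np.c_[P["top"][:,0],P["top"][:,1],P["top"][:,2]*.03+P["top"][:,3]]
            g=np.linalg.solve(H,np.r_[uv,1]);print("red",(g[:2]/g[2]).round(3))
E
```

```text
far [0.6559 0.0419 0.0689] [0.6 1.3] [-1.1 -0.3]
mid [0.6037 0.0625 0.0672] [0.9 2.2] [-1.9 -0.5]
near [0.5502 0.0849 0.0666] [0.3 0.8] [-0.7 -0.2]
lowN [ 0.4545 -0.1089  0.0077] [0.2 0.7] [-0.6 -0.1]
hiN [0.5665 0.1687 0.0108] [0.3 0.7] [-0.7 -0.2]
[ 0.57222202 -0.01557357  1.18943606] [ 0.1  2.4 -0.6  0.9  0.5  2.2 -2.1 -0.2  0.8 -0.9 -2.  -1.   0.1  1.1
 -0.  -1.4 -0.5  1.4 -0.3  0. ]
pipe [ 0.56911479 -0.10661472  0.05537134] [360.10739431 251.07116265] [355.35938862 238.09184497]
pulley [ 0.51156892 -0.08353935  0.05537134] [353.37663329 278.32073386] [375.57837849 247.35233256]
seat [0.64499181 0.0826091  0.08      ]
red [ 0.659 -0.231]
red [ 0.695 -0.206]
red [ 0.622 -0.26 ]
red [ 0.545 -0.236]
red [ 0.572 -0.211]
red [ 0.515 -0.265]
```

drive_tool([
  {"hand": 0, "offset": [3, 4, 0], "angular": [0, 0, 7]},
  {"hand": 0, "offset": [7, 9, 0], "angular": [0, 0, 14]},
  {"hand": 0, "offset": [11, 14, 0], "angular": [0, 0, 21]},
  {"hand": 0, "offset": [15, 19.5, 0], "angular": [0, 0, 28]},
  {"hand": 0, "offset": [19, 25, 0], "angular": [0, 0, 35]},
  {"hand": 0, "offset": [23, 30, 0], "angular": [0, 0, 42]},
  {"hand": 0, "offset": [27, 35, 0], "angular": [0, 0, 49]},
  {"hand": 0, "offset": [30, 39, 0], "angular": [0, 0, 53.6]},
])

```text
time: 1.1
tool_pos: [0.4674, -0.2652, 0.231]
tcp_rot: [-2.6, -1.764, 0.0]
wrist_force: [1.1, -0.4, 0.4]
width: -0.002
```

drive_tool([
  {"hand": 0, "offset": [3, 4, 0], "angular": [0, 0, 0]},
  {"hand": 0, "offset": [6, 8, 0], "angular": [0, 0, 0]},
  {"hand": 0, "offset": [8, 10.6, -2], "angular": [0, 0, 0]},
  {"hand": 0, "offset": [8, 10.6, -5], "angular": [0, 0, 0]},
  {"hand": 0, "offset": [8, 10.6, -8], "angular": [0, 0, 0]},
  {"hand": 0, "offset": [8, 10.6, -10], "angular": [0, 0, 0]},
  {"hand": 0, "offset": [8, 10.6, -10], "angular": [0, 0, 0]},
  {"hand": 0, "offset": [8, 10.6, -10], "angular": [0, 0, 0]},
])

```text
time: 2.1
tool_pos: [0.5474, -0.1615, 0.1323]
tcp_rot: [2.602, 1.759, 0.001]
wrist_force: [-0.6, -0.1, 0.7]
width: -0.001
```

```bash
python3 - <<'E'
from workcell import bot
import cv2
from h import *
from scipy.spatial.transform import Rotation as R
s=bot.read_state();print(s["time"],s["tool_pos"],s["width"],s["wrist_force"]);A=R.from_rotvec(s["tcp_rot"]).as_matrix();print(A.round(3),np.degrees(np.arctan2(A[1,0],A[0,0])))
p=np.load("p.npy");e=s["tool_pos"][:2]-p[:2];c,q=np.cos(p[2]),np.sin(p[2]);print("chute",c*e[0]+q*e[1],-q*e[0]+c*e[1])
a=bot.read_camera("top")["frame"][160:310,225:445];b=bot.read_camera("side")["frame"][150:310,255:470]
cv2.imwrite("pics/1.png",np.vstack([cv2.resize(a,(440,300),interpolation=2),cv2.resize(b,(440,300),interpolation=2)]))
E
```

```text
2.1 [ 0.54737022 -0.16149415  0.13228006] -0.0006274503574487784 [-0.61434853 -0.07375392  0.73652956]
[[ 0.373  0.928  0.001]
 [ 0.928 -0.373 -0.   ]
 [ 0.     0.002 -1.   ]] 68.12163712682906
chute -0.14468695527139971 -0.03124279080960873
```

View pics/1.png

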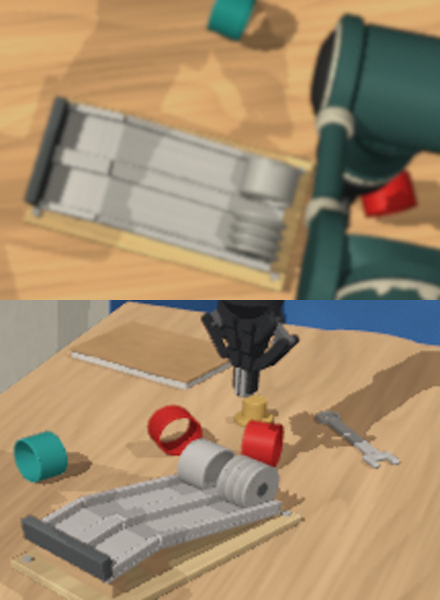

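The picture shows the shut fingers behind the pipe's lane (side panel about (245,380)). The pipe and pulley are undisturbed, and the red ring is clear of the fingers. Next: descend, then push along the slope.

drive_tool([
  {"hand": 0, "offset": [0, 0, -3], "angular": [0, 0, 0]},
  {"hand": 0, "offset": [0, 0, -6], "angular": [0, 0, 0]},
  {"hand": 0, "offset": [0, 0, -8], "angular": [0, 0, 0]},
  {"hand": 0, "offset": [0, 0, -8.7], "angular": [0, 0, 0]},
  {"hand": 0, "offset": [0.2, 0.4, -8.7], "angular": [0, 0, 0]},
  {"hand": 0, "offset": [0.3, 0.8, -8.7], "angular": [0, 0, 0]},
  {"hand": 0, "offset": [0.45, 1.1, -8.7], "angular": [0, 0, 0]},
  {"hand": 0, "offset": [0.56, 1.4, -8.7], "angular": [0, 0, 0]},
])

```text
time: 3.2
tool_pos: [0.5529, -0.1469, 0.045]
tcp_rot: [2.601, 1.76, 0.001]
wrist_force: [-0.1, -0.8, -0.3]
width: -0.004
```

drive_tool([
  {"hand": 0, "offset": [0.11, 0.28, 0.05], "angular": [0, 0, 0]},
  {"hand": 0, "offset": [0.22, 0.56, 0.1], "angular": [0, 0, 0]},
  {"hand": 0, "offset": [0.34, 0.84, 0.16], "angular": [0, 0, 0]},
  {"hand": 0, "offset": [0.45, 1.11, 0.21], "angular": [0, 0, 0]},
  {"hand": 0, "offset": [0.6, 1.48, 0.28], "angular": [0, 0, 0]},
  {"hand": 0, "offset": [0.75, 1.86, 0.35], "angular": [0, 0, 0]},
  {"hand": 0, "offset": [0.93, 2.32, 0.44], "angular": [0, 0, 0]},
  {"hand": 0, "offset": [1.12, 2.79, 0.53], "angular": [0, 0, 0]},
])

```text
time: 4.2
tool_pos: [0.5636, -0.1188, 0.0496]
tcp_rot: [-2.602, -1.76, 0.0]
wrist_force: [-0.5, -0.9, 1.1]
width: -0.001
```

```bash
python3 - <<'E'
from workcell import bot
import cv2
from h import *
s=bot.read_state();print(s["time"],s["tool_pos"],s["wrist_force"])
p=np.load("p.npy");e=s["tool_pos"][:2]-p[:2];c,q=np.cos(p[2]),np.sin(p[2]);print("chute",c*e[0]+q*e[1],-q*e[0]+c*e[1])
b=bot.read_camera("side")["frame"][170:310,255:435]
cv2.imwrite("pics/2.png",cv2.resize(b,(720,560),interpolation=2))
E
```

```text
4.2 [ 0.56360328 -0.11879472  0.04963271] [-0.51349473 -0.93844312  1.13373621]
chute -0.09901341706099842 -0.030417631500507122
```

View pics/2.png

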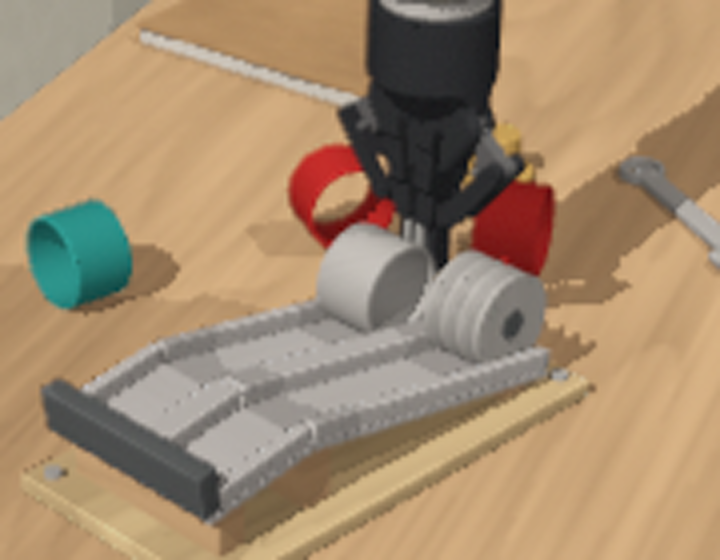

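The pipe (picture about (370,275)) has moved ahead of the fingers and is square in its lane. The pulley (485,305) hasn't moved. I continue at a steady pace.

drive_tool([
  {"hand": 0, "offset": [0.21, 0.52, 0.1], "angular": [0, 0, 0]},
  {"hand": 0, "offset": [0.42, 1.04, 0.2], "angular": [0, 0, 0]},
  {"hand": 0, "offset": [0.63, 1.57, 0.3], "angular": [0, 0, 0]},
  {"hand": 0, "offset": [0.84, 2.09, 0.4], "angular": [0, 0, 0]},
  {"hand": 0, "offset": [1.05, 2.61, 0.5], "angular": [0, 0, 0]},
  {"hand": 0, "offset": [1.26, 3.13, 0.6], "angular": [0, 0, 0]},
  {"hand": 0, "offset": [1.47, 3.65, 0.7], "angular": [0, 0, 0]},
  {"hand": 0, "offset": [1.68, 4.18, 0.79], "angular": [0, 0, 0]},
])

```text
time: 5.25
tool_pos: [0.5804, -0.077, 0.0575]
tcp_rot: [2.602, 1.76, -0.0]
wrist_force: [-0.9, -1.9, 1.0]
width: 0.001
```

drive_tool([
  {"hand": 0, "offset": [0.21, 0.52, 0.1], "angular": [0, 0, 0]},
  {"hand": 0, "offset": [0.42, 1.04, 0.2], "angular": [0, 0, 0]},
  {"hand": 0, "offset": [0.63, 1.57, 0.3], "angular": [0, 0, 0]},
  {"hand": 0, "offset": [0.84, 2.09, 0.4], "angular": [0, 0, 0]},
  {"hand": 0, "offset": [1.05, 2.61, 0.5], "angular": [0, 0, 0]},
  {"hand": 0, "offset": [1.26, 3.13, 0.6], "angular": [0, 0, 0]},
  {"hand": 0, "offset": [1.47, 3.65, 0.7], "angular": [0, 0, 0]},
  {"hand": 0, "offset": [1.68, 4.18, 0.79], "angular": [0, 0, 0]},
])

```text
time: 6.25
tool_pos: [0.5972, -0.0352, 0.0654]
tcp_rot: [-2.602, -1.76, 0.0]
wrist_force: [-0.2, -1.4, -0.1]
width: 0.001
```

```bash
python3 - <<'E'
from workcell import bot
import cv2
from h import *
s=bot.read_state();print(s["time"],s["tool_pos"],s["wrist_force"])
p=np.load("p.npy");e=s["tool_pos"][:2]-p[:2];c,q=np.cos(p[2]),np.sin(p[2]);print("chute",c*e[0]+q*e[1],-q*e[0]+c*e[1])
b=bot.read_camera("side")["frame"][170:310,255:435]
cv2.imwrite("pics/3.png",cv2.resize(b,(720,560),interpolation=2))
E
```

```text
6.25 [ 0.59719709 -0.0351677   0.06542424] [-0.17968848 -1.37029482 -0.11901465]
chute -0.008891169002984393 -0.030473453334407215
```

View pics/3.png

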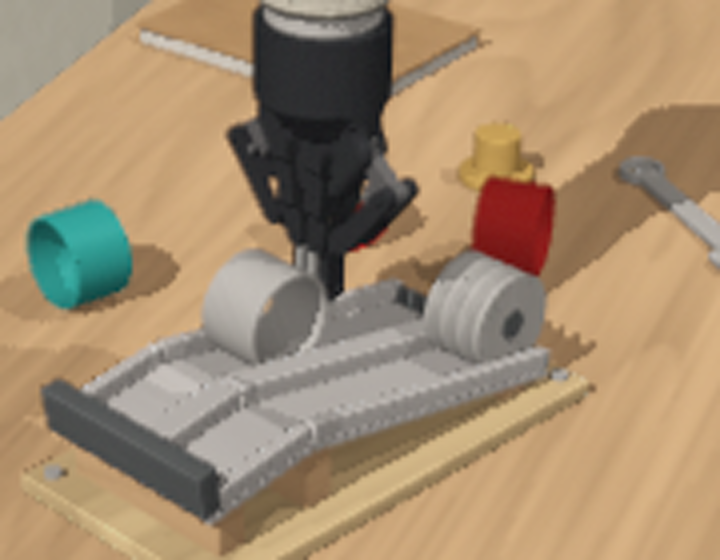

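The pipe (265,305) is still square against the fingertips, about 5 cm short of the crest. I go on over it, slowing towards the end.

drive_tool([
  {"hand": 0, "offset": [0.19, 0.46, 0.09], "angular": [0, 0, 0]},
  {"hand": 0, "offset": [0.37, 0.93, 0.18], "angular": [0, 0, 0]},
  {"hand": 0, "offset": [0.56, 1.39, 0.26], "angular": [0, 0, 0]},
  {"hand": 0, "offset": [0.75, 1.86, 0.35], "angular": [0, 0, 0]},
  {"hand": 0, "offset": [0.93, 2.32, 0.44], "angular": [0, 0, 0]},
  {"hand": 0, "offset": [1.12, 2.78, 0.53], "angular": [0, 0, 0]},
  {"hand": 0, "offset": [1.31, 3.25, 0.62], "angular": [0, 0, 0]},
  {"hand": 0, "offset": [1.45, 3.62, 0.69], "angular": [0, 0, 0]},
])

```text
time: 7.3
tool_pos: [0.6117, 0.001, 0.0724]
tcp_rot: [2.602, 1.76, 0.0]
wrist_force: [-0.4, -1.7, 0.9]
width: -0.002
```

drive_tool([
  {"hand": 0, "offset": [0.13, 0.32, 0.06], "angular": [0, 0, 0]},
  {"hand": 0, "offset": [0.26, 0.65, 0.12], "angular": [0, 0, 0]},
  {"hand": 0, "offset": [0.39, 0.97, 0.15], "angular": [0, 0, 0]},
  {"hand": 0, "offset": [0.52, 1.3, 0.15], "angular": [0, 0, 0]},
  {"hand": 0, "offset": [0.65, 1.62, 0.15], "angular": [0, 0, 0]},
  {"hand": 0, "offset": [0.78, 1.95, 0.15], "angular": [0, 0, 0]},
  {"hand": 0, "offset": [0.91, 2.27, 0.15], "angular": [0, 0, 0]},
  {"hand": 0, "offset": [0.97, 2.41, 0.15], "angular": [0, 0, 0]},
])

```text
time: 8.3
tool_pos: [0.6213, 0.0251, 0.0737]
tcp_rot: [-2.602, -1.76, 0.0]
wrist_force: [-0.1, -0.4, 0.3]
width: 0.001
```

```bash
python3 - <<'E'
from workcell import bot
import cv2
from h import *
s=bot.read_state();print(s["time"],s["tool_pos"],s["wrist_force"])
p=np.load("p.npy");e=s["tool_pos"][:2]-p[:2];c,q=np.cos(p[2]),np.sin(p[2]);print("chute",c*e[0]+q*e[1],-q*e[0]+c*e[1])
b=bot.read_camera("side")["frame"][170:310,255:435]
cv2.imwrite("pics/4.png",cv2.resize(b,(720,560),interpolation=2))
E
```

```text
8.3 [0.62134089 0.02508626 0.073721  ] [-0.09579755 -0.38704269  0.33759703]
chute 0.056020016751108674 -0.030457228861498674
```

View pics/4.png

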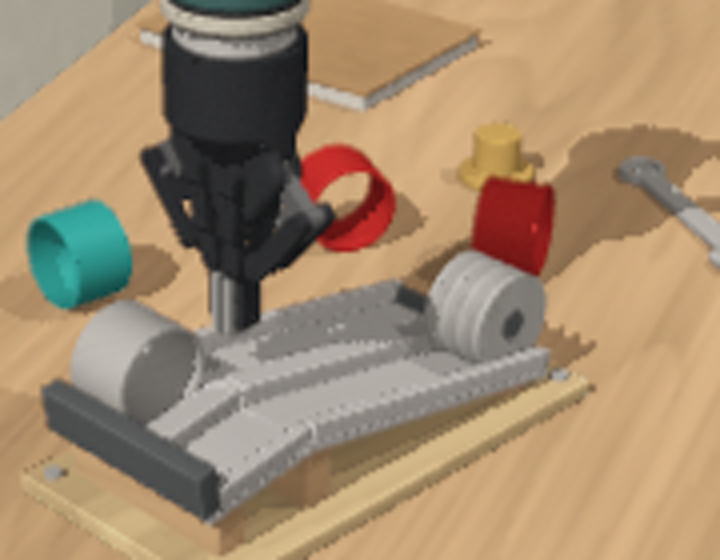

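The pipe has rolled over the crest and lies against the end stop (135,360), and the fingers (235,310) stand clear behind it. Now back off a little, go straight up and check.

drive_tool([
  {"hand": 0, "offset": [-0.4, -1, 0.3], "angular": [0, 0, 0]},
  {"hand": 0, "offset": [-0.8, -2, 1.5], "angular": [0, 0, 0]},
  {"hand": 0, "offset": [-0.8, -2, 4], "angular": [0, 0, 0]},
  {"hand": 0, "offset": [-0.8, -2, 7], "angular": [0, 0, 0]},
  {"hand": 0, "offset": [-0.8, -2, 10], "angular": [0, 0, 0]},
  {"hand": 0, "offset": [-0.8, -2, 12], "angular": [0, 0, 0]},
  {"hand": 0, "offset": [-0.8, -2, 12], "angular": [0, 0, 0]},
  {"hand": 0, "offset": [-0.8, -2, 12], "angular": [0, 0, 0]},
])

```text
time: 9.35
tool_pos: [0.6125, 0.0046, 0.1927]
tcp_rot: [-2.602, -1.759, 0.002]
wrist_force: [-0.5, 0.6, 0.5]
width: 0.001
```

```bash
python3 - <<'E'
from workcell import bot
import cv2
from h import *
s=bot.read_state();print(s["time"],s["tool_pos"],s["wrist_force"])
f1=bot.read_camera("side")["frame"]
for _ in range(6): f2=bot.read_camera("side")["frame"]
print("motion px",(cv2.absdiff(f1,f2)[170:310,255:435].max(2)>25).sum(),"bystander/pulley change",(cv2.absdiff(f2,d["side"]["frame"])[330:390,300:330].max(2)>25).sum())
p=np.load("p.npy")
# seat: on dip floor and 30 mm from stop face
t=np.radians(9);X=chute(p,(.085+.034*np.cos(t)+.03*np.sin(t),-.031,.055-.034*np.sin(t)+.03*np.cos(t)));u=(proj("side",X)-(255,170))*4
o=cv2.resize(f2[170:310,255:435],(720,560),interpolation=2);cv2.circle(o,tuple(u.round().astype(int).tolist()),4,(0,0,255),-1);print(u)
cv2.imwrite("pics/5.png",o)
E
```

```text
9.35 [0.61247015 0.00455353 0.19270871] [-0.46153088  0.59891206  0.52515004]
motion px 32 bystander/pulley change 18
[136.72341226 364.84861303]
```

View pics/5.png

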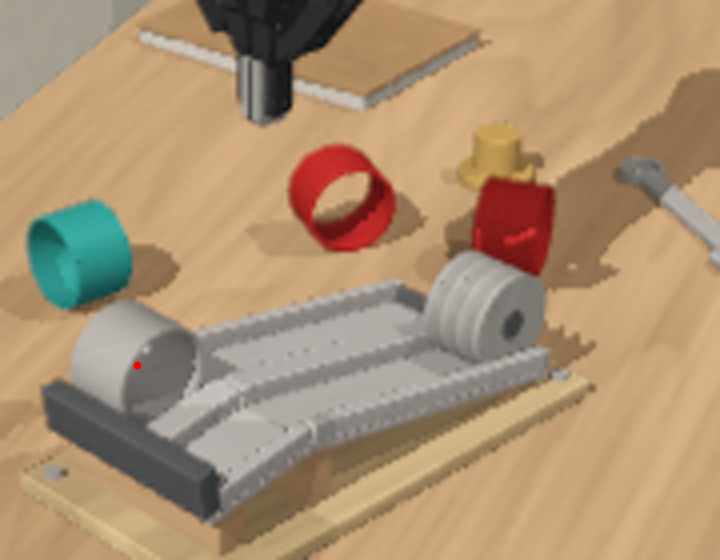

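The projected seat point (137,365) falls on the middle of the pipe at (136,362). The pipe rests square against the stop, the pulley is still at the low end, and the arm is clear.

```bash
python3 -c "
from workcell import bot
print(bot.finish_job())"
```

```text
the job is handed in; nothing more can be done
None
```

I pushed the smooth pipe, which was in the far (right) lane, up the slope and over the crest with shut fingertips. It took about 5 s at up to 45 mm/s. The wrist force read about 2 N at the end of each push step. The pipe rolled to the end stop by itself, and I raised the arm clear and handed the job in just under 10 s into the run.

**Last checks:**
- **Pipe:** its centre in the side view lies within about 1 camera pixel of the computed seat point, and it looks square across the lane.
- **Pulley:** it appears unmoved at the low end.
- **Bystanders:** the bush, the red and turquoise rings and the visible part of the spanner look unmoved. The oil bottle was outside the final picture, so I only compared its patch with the first image: 18 pixels differed, which I didn't look into. The arm stayed away from it.
- **Stillness:** 32 pixels changed over 0.3 s in the chute area. I took this for the arm's shadow or settling, but did not check further.

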